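# Clear the flow cell, free the tray catch and hold the tray out

### The job

Slide the clear flow cell along the bench, without lifting or tipping it, from the ring in front of the sprung steel tray into the empty ring at the side, and leave it standing inside that ring's line. Then tug the tray's handle firmly to find out if its catch has caught; if it has, do not force it but push the release plunger all the way down (not before you have tugged). Pull the tray all the way out and finish while still holding it out by its handle, with the green adapter in it still upright and the float, the wrench and the loose steel collar left where they are.

Things in the scene. Friction and masses are not known exactly. Their poses are not given: they have to be found in the camera images.
- slide_unit: fixed slide unit on the bench, 280 mm deep by 325 mm wide: base plate, two grey rail covers 36 mm high, the steel tray between them, the release housing on the wider (+y) cover. Origin on the bench at the middle of the unit. Its x axis points away from the robot (yaw up to 0.2 rad), y to the left; the tray comes out along its -x.
- tray (a joint): how far the tray (240 x 236 mm, rim 40 mm above the bench) is out, m: 0 shut, 0.085 fully out (stop). A spring pulls it shut, 2.5 N when shut, 6 N when out; it runs back when let go. In about half of the cases a catch, which cannot be seen, has caught it: it then gives 3 mm and stops hard. A firm tug is 8 to 20 N on the handle; over 40 N forces the catch.
- handle (a point): middle of the tray's handle: a straight level bar 12 mm thick and 100 mm long on two end posts over the tray's front rim, running along the unit's y axis, 66 mm above the bench; free space under it down to the rim 26 mm below the bar's centre. Moves with the tray. On the unit it is 118 mm before the origin when shut.
- plunger (a joint): how far the release plunger is pushed down, m: 0 up (it always starts up), 0.012 fully down. Pushing it more than about 9 mm down frees the tray; it takes about 5 N and stays down when let go.
- plunger_top (a point): centre of the plunger's flat top: a steel push button 26 mm in diameter which stands 20 mm out of its dark housing on the wider (+y) rail cover, 82 mm above the bench when up; 70 mm before and 150 mm left of the unit's origin. It is pressed straight down.
- flow_cell: clear polycarbonate flow cell, an upright round cylinder: metal foot 56 mm diameter up to 12 mm, clear body 52 mm diameter up to 54 mm (grip it there), metal cap 46 mm diameter up to 62 mm, and two thin nozzles side by side on top up to 74 mm; about 0.35 kg, loose; origin at the centre of its underside. It starts on the ring in front of the tray, and there it is in the tray's way.
- park_ring: the empty ring: a thin dark ring line marked flat on the bench, 80 mm inside and 92 mm outside diameter, about 200 mm to the left or right of the start ring along the unit's y axis (it differs from run to run); origin at its centre. The like ring under the flow cell is the start ring.
- adapter: green anodized pressure adapter standing in the tray, 44 mm diameter at its foot, 28 mm above, 46 mm high, loose; origin at the centre of its underside, z axis up
- float: red plastic deck float, flat-footed, 70 mm diameter, 56 mm high, loose; stands on the side away from the empty ring; origin at the centre of its underside
- wrench: steel wrench lying on the bench, 150 mm long, loose; origin under its middle
- collar: steel ring lying flat, 44 mm diameter, 14 mm high, loose; origin at the centre of its underside
Mind the look-alikes: they are no part of the job. Leave any yellow look-alike of the flow_cell alone. Leave any orange look-alike of the adapter alone.

How it is judged (in metres and radians):
On the way, in this order (a step that is already met when the one before it is completed fails the run):
1. the flow cell stands inside the empty ring (horizontal distance between flow_cell and park_ring below 0.012 m and height (world z) of flow_cell below 0.005 m and angle between flow_cell's own z axis and vertical below 0.1 rad), for 0.2 s.
2. the tray has been tugged, with the plunger still up, until the catch bore at least 2 N or the tray came out 8 mm (value of joint plunger below 0.003 m and (contact force between lug and bolt above 2 N or value of joint tray above 0.008 m)), for 0.05 s.
3. the tray is out at least 70 mm (value of joint tray above 0.07 m), for 0.2 s.
At the end, for the whole second after the job is handed in: The flow cell stands upright on the bench, let go, within 12 mm of the empty ring's centre; the fingers hold the tray (at least 1.5 N) at rest, at least 70 mm of its 85 mm out; the adapter is upright within 0.2 rad (all of step 1 and value of joint tray above 0.07 m and velocity of joint tray between -0.02 and 0.02 m/s and contact force between the fingers and tray above 1.5 N and contact force between flow_cell and the fingers below 0.2 N and angle between adapter's own z axis and vertical below 0.2 rad); the arm keeps its last pose, push and grip.
It fails at once if the flow cell is lifted more than 6 mm or tipped more than 0.25 rad (height (world z) of flow_cell above 0.006 m or angle between flow_cell's own z axis and vertical above 0.25 rad).
It fails at once if the caught catch is forced with more than 60 N (contact force between lug and bolt above 60 N).
It fails at once if the adapter is tipped over (angle between adapter's own z axis and vertical above 0.6 rad).
It fails at once if the float, the wrench or the collar is moved more than 30 mm (distance of any of float, wrench, collar from where it was at the start of the episode above 0.03 m).
It also fails if it takes over 64 s, if anything falls off the work surface, if the arm or the gripper's body presses on something with over 40 N, if the wrist force passes 120 N, or if a joint passes its speed limit or range.

### The arm

A 6-joint arm with a two-finger parallel gripper is mounted at the origin on the work surface. World frame = base frame: x ahead of the robot, y to its left, z up, the work surface at z = 0. Lengths are in mm, angles in rad, forces in N, time in s.
With the tool pointing down it reaches from about 350 to 775 mm from the base axis. Payload 7.3 kg.
Tool frame: the origin (TCP) lies at the very end of the fingers, on their centre line; the grasp point (between the pads) lies bot.grasp_offset behind it (bot.grasp_offset is the distance from the TCP to the grasp point, in mm); z points along the fingers, y is the line along which they close (so a half turn about z gives the same grasp; the last joint's range is limited). The gripper opens to 92 mm and grips with 3 to 60 N. Pads are 19 mm wide; open, the fingers measure 130 mm over their backs; the gripper's body (75 mm by 190 mm) begins 47 mm behind the grasp point.
Start: joints at [1.142, 0.342, 1.524, -0, 1.275, -0.146], TCP at [146.484, 504.17, 226.741] pointing down, gripper open.
Joint ranges: [-2.53, 2.53], [-0.77, 2.02], [0.04, 2.7], [-1, 4.14], [0.28, 2.66], [-3.11, 3.11]. Speed limits (rad/s): [2.57, 2.57, 3.14, 3.14, 3.14, 3.14].

### API

Orientations are given as [roll, pitch, yaw] about the fixed x, y, z axes, in that order (R = Rz(yaw) Ry(pitch) Rx(roll)).
In Python, from plant import bot gives the robot as it stands. The module is installed in compiled form; this text tells all that it offers.
- The arm moves only by the shell command python3 -m handwheel 'ROWS'. ROWS is JSON, a list of rows, each an object of numbers: "claw": the finger opening in mm, from 0 to 91.8; "dx", "dy", "dz": the shift along the tool's x, y, z in mm; "rx", "ry", "rz": the turn, a rotation vector about the tool's x, y, z in rad. A call has 1 to 10 rows; each row shifts and turns the commanded pose from where the row before left it, along the tool's axes as they then stand; what a row does not reach is not made up. A row lasts 1/10 s, in which the tool goes at most 50 mm and 8.59 degrees, less where a joint would pass 70% of its speed; a pose out of reach is approached as far as the arm can. A call is refused whole if a number of a shift passes 50 or a number of a turn 0.15, either way. A call with a gripper value outside its range is refused whole. The fingers move at their own pace and stop on an object; the grip force is fixed at half the most. Time passes only in rows, so rows that do not move let the fingers close. It gives the time, the measured TCP pose, the force and the opening at its end, in the units of the state.
- bot.get_obs(): the state, without advancing time (a new reading comes with each control period).
- bot.capture(name): name is "side" or "top" or "wrist"; returns a dict with "frame" (420x560x3 uint8, red, green, blue), "camera_matrix" (3x3 intrinsics, pixels), "view" (4x4, takes a point from world to camera coordinates); the wrist camera has in their place "mount" (4x4, takes a point from camera to tool coordinates, whose origin is the TCP and whose axes are the flange's). Camera axes: x right, y down, z forward; pixel columns grow to the right and rows downward; lengths in mm; the calibration is good to about 2 mm. A picture is of the moment at which its call begins: read the wrist's pose just before it. There is no depth.
- bot.close_job(): hands the job in, once; it reports no verdict.
The state is a dict: "time": time; "joint_positions": joint angles; "dq": joint speeds; "tau": joint torques, N m; "tool_pos": TCP position; "tcp_rot": TCP orientation; "contact_force": force on the tool from outside, world axes, zero at the start; "moment": the same for the moment, N m; "grip_width": finger opening in mm.
Only numpy, scipy, OpenCV 4.12 (cv2) and the standard library are available. Lean on these libraries where they do the work, as an engineer would, in place of code of your own. Each camera call takes 0.05 s, during which the arm holds its last target. There are 200 camera calls.

## Working session

There is one attempt and no reset: what is moved stays moved. The work goes in short steps, Python scripts to look and compute and a shell command to move; the robot and the scene stay as the last step left them, time stands still between calls to the robot, and variables do not carry over. Pictures are saved under pics/ and viewed, on a budget of 10 in all, crops included, one or two more only if the job needs it, and the job is handed in when it is done.

```bash
mkdir -p pics; cat > h.py <<'E'
import numpy as np, cv2
from plant import bot
def snap(cam,name):
    o=bot.get_obs(); c=bot.capture(cam)
    cv2.imwrite('pics/%s.png'%name,c['frame'][:,:,::-1]); 
    if cam=='wrist':
        from scipy.spatial.transform import Rotation as R
        T=np.eye(4);T[:3,:3]=R.from_euler('xyz',o['tcp_rot']).as_matrix();T[:3,3]=o['tool_pos']
        V=np.linalg.inv(T@np.array(c['mount']))
    else: V=np.array(c['view'])
    np.savez('pics/%s.npz'%name,K=c['camera_matrix'],V=V,f=c['frame'])
def load(name): return np.load('pics/%s.npz'%name)
def ray(d,uv,z):
    Vi=np.linalg.inv(d['V']); dr=Vi[:3,:3]@np.linalg.inv(d['K'])@np.array([uv[0],uv[1],1.]); o=Vi[:3,3]
    return o+dr*(z-o[2])/dr[2]
def proj(d,p):
    q=d['K']@(d['V']@np.append(p,1))[:3]; return q[:2]/q[2]
E
python3 - <<'E'
from h import *
for c in('top','side','wrist'): snap(c,c+'0')
o=bot.get_obs(); print(o, bot.grasp_offset)
d=load('top0');print(d['K'],np.linalg.inv(d['V'])[:3,3])
d=load('wrist0');print(d['K'],np.linalg.inv(d['V']))
E
```

```text
{'time': 0.15, 'joint_positions': array([ 1.14201530e+00,  3.42567839e-01,  1.52473253e+00,  2.56959547e-05,
        1.27538204e+00, -1.46028996e-01]), 'dq': array([-0.00074248, -0.00148866, -0.00316043,  0.00070009, -0.00044881,
       -0.00100585]), 'tau': array([ 9.00547748e-04, -4.31468475e+01, -2.44355196e+01,  7.15927547e-02,
        5.38953301e-02, -1.04837063e-04]), 'tool_pos': array([146.34757161, 503.91034155, 226.22464083]), 'tcp_rot': array([-3.14051808e+00, -1.82882888e-04,  2.85883303e+00]), 'contact_force': array([-0.02327289,  0.30865877, -0.35999754]), 'moment': array([-0.04631507, -0.00097341, -0.0151989 ]), 'grip_width': 91.56401564802326} 18.8
[[513.29975431   0.         284.83240244]
 [  0.         513.29975431 212.19138657]
 [  0.           0.           1.        ]] [ 524.26597695   51.14333484 1198.94630259]
[[364.75071299   0.         279.39467012]
 [  0.         364.75071299 218.4899621 ]
 [  0.           0.           1.        ]] [[ 2.79915257e-01  9.14992069e-01  2.90580389e-01  6.67062333e+01]
 [ 9.60022791e-01 -2.66178966e-01 -8.66313936e-02  5.27162001e+02]
 [-1.92065060e-03  3.03213245e-01 -9.52920794e-01  3.84211576e+02]
 [ 0.00000000e+00  0.00000000e+00  0.00000000e+00  1.00000000e+00]]
```

View pics/top0.png

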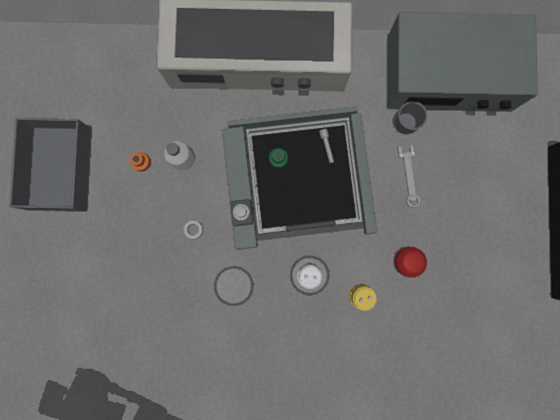

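View pics/side0.png

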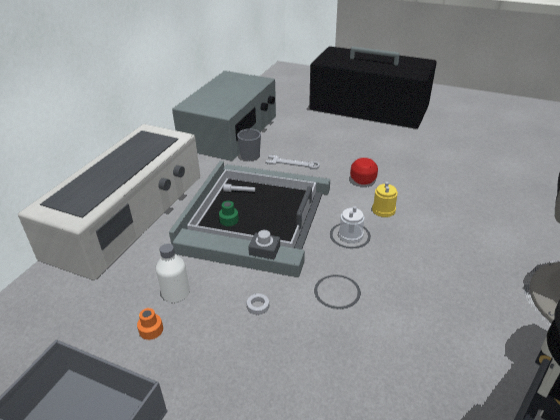

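Top view: the clear flow cell is at (310,276) on the start ring and the yellow look-alike is at (364,298). The empty ring is at (234,286). The green adapter is at (278,157) in the tray, with the orange look-alike outside at (140,161). The plunger is at (241,212), the collar at (193,229), the float at (411,262) and the wrench at (410,177). The clear one on the ring is the cell; I'll confirm it in an enlarged crop.

```bash
python3 - <<'E'
from h import *
d=load('top0'); f=d['f']
c=f[140:320,180:400][:,:,::-1]; cv2.imwrite('pics/crop1.png',cv2.resize(c,None,fx=3.3,fy=3.3,interpolation=cv2.INTER_CUBIC))
g=cv2.cvtColor(f,cv2.COLOR_RGB2GRAY)
bg=cv2.medianBlur(g,41).astype(int)
m=((bg-g)>18).astype(np.uint8)*255
cs,_=cv2.findContours(m[255:320,205:340],cv2.RETR_EXTERNAL,cv2.CHAIN_APPROX_NONE)
for k in cs:
    if len(k)>60:
        e=cv2.fitEllipse(k); u=np.array(e[0])+[205,255]; print(u,e[1],ray(d,u,0))
# rails: mask of greenish grey
print(f[170,240],f[130,300],f[250,200],f[170,367])
for n,u,z in(('plunger',(241,212),82),('cellcap',(310,276),62),('yellow',(364,297),62),('collar',(193,229),14),('float',(411,262),40),('adapter',(278.5,157),46)): print(n,ray(d,u,z).round(1))
E
```

```text
[233.24966049 285.60270309] (38.932918548583984, 39.300437927246094) [454.508411   163.17444475   0.        ]
[309.12145996 275.00477028] (38.72850799560547, 39.18222427368164) [482.29146971 -12.08210057   0.        ]
[101 109 108] [67 67 67] [118 117 116] [ 99 107 105]
plunger [618.9 143.1  82. ]
cellcap [482.3 -10.8  62. ]
yellow [ 438.9 -130.    62. ]
collar [583.  258.4  14. ]
float [ 517.2 -238.8   40. ]
adapter [749.2  64.2  46. ]
```

View pics/crop1.png

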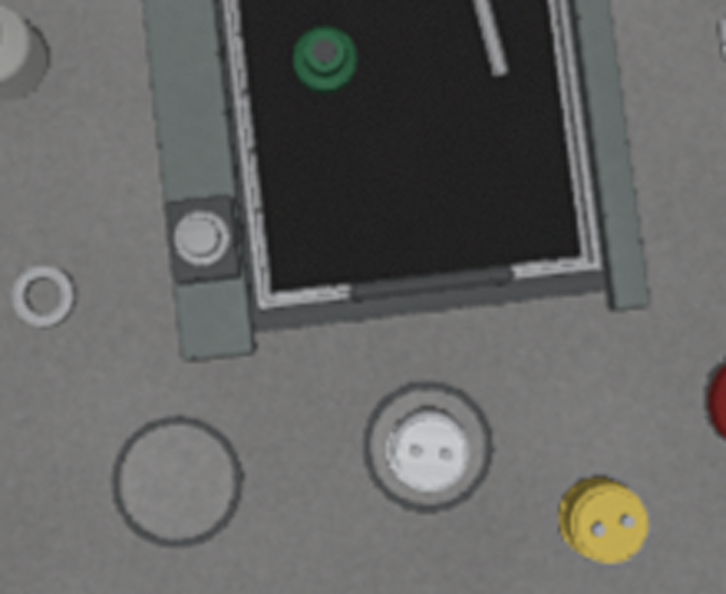

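Enlarged: the clear cell with two nozzle dots stands in its ring at about (310,276), and the yellow one is clearly apart. I'll move above the cell.

```bash
cat >> h.py <<'E'
def go(x,y,z,yaw=None):
    from scipy.spatial.transform import Rotation as R
    o=bot.get_obs(); r=R.from_euler('xyz',o['tcp_rot'])
    print('t%.2f'%o['time'],'pos',o['tool_pos'].round(1),'rot',o['tcp_rot'].round(4),'w%.1f'%o['grip_width'],'F',o['contact_force'].round(1))
    s=r.inv().apply(np.array([x,y,z])-o['tool_pos']); print('shift tool',s.round(1))
    if yaw is not None:
        print('turn tool',(r.inv()*R.from_euler('xyz',[np.pi,0,yaw])).as_rotvec().round(3))
E
python3 -m handwheel '[{"dx":-31.1,"dy":-26.75},{"dx":-31.1,"dy":-26.75},{"dx":-31.1,"dy":-26.75},{"dx":-31.1,"dy":-26.75},{"dx":-31.1,"dy":-26.75},{"dx":-31.1,"dy":-26.75},{"dx":-31.1,"dy":-26.75},{"dx":-31.1,"dy":-26.75}]'
python3 -m handwheel '[{"dx":-31.1,"dy":-26.75},{"dx":-31.1,"dy":-26.75},{"dx":-31.1,"dy":-26.75},{"dx":-31.1,"dy":-26.75},{"dx":-31.1,"dy":-26.75},{"dx":-31.1,"dy":-26.75},{"dx":-31.1,"dy":-26.75},{"rz":-0.14},{"rz":-0.14},{"rz":-0.14}]'
python3 - <<'E'
from h import *
d=load('top0'); P=lambda u,z: ray(d,np.array(u)/3.3+[180,140],z)
for a,b,z in(((183,360),(648,305),36),((352,292),(510,272),66),((150,0),(185,360),36),((612,0),(648,305),36)):
    p,q=P(a,z),P(b,z); v=p-q; print(p.round(1),q.round(1),np.arctan2(v[1],v[0]))
snap('wrist','w1'); go(482.3,-11.5,226,np.pi+0.13)
E
```

```text
[538.4 157.1  36. ] [ 582.4 -161.2   36. ] 1.7081270265122475
[585.7  42.6  66. ] [601.2 -63.1  66. ] 1.7167366230128114
[788.2 187.1  36. ] [538.5 155.8  36. ] 0.1248136211830407
[ 794.9 -135.1   36. ] [ 582.4 -161.2   36. ] 0.12211065632476957
t0.20 pos [146.4 503.9 226.3] rot [-3.1407e+00 -1.0000e-04  2.8588e+00] w91.5 F [-0.9  1.  -0.9]
shift tool [-466.4 -401.2    0.6]
turn tool [-0.001 -0.    -0.413]invalid input at $[0]: expected keys claw, dx, dy, dz, rx, ry, rz
invalid input at $[0]: expected keys claw, dx, dy, dz, rx, ry, rz
```

View pics/w1.png

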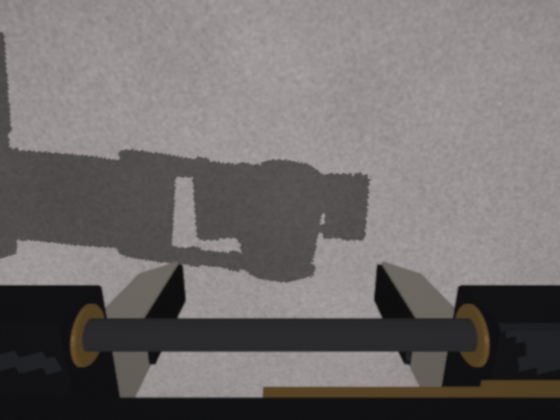

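The wrist view shows only bare bench with the arm's shadow and the fingers, because the rows were refused: every key is required.

```bash
python3 -m handwheel '[{"claw":91.8,"dx":-31.1,"dy":-26.75,"dz":0,"rx":0,"ry":0,"rz":0},{"claw":91.8,"dx":-31.1,"dy":-26.75,"dz":0,"rx":0,"ry":0,"rz":0},{"claw":91.8,"dx":-31.1,"dy":-26.75,"dz":0,"rx":0,"ry":0,"rz":0},{"claw":91.8,"dx":-31.1,"dy":-26.75,"dz":0,"rx":0,"ry":0,"rz":0},{"claw":91.8,"dx":-31.1,"dy":-26.75,"dz":0,"rx":0,"ry":0,"rz":0},{"claw":91.8,"dx":-31.1,"dy":-26.75,"dz":0,"rx":0,"ry":0,"rz":0},{"claw":91.8,"dx":-31.1,"dy":-26.75,"dz":0,"rx":0,"ry":0,"rz":0},{"claw":91.8,"dx":-31.1,"dy":-26.75,"dz":0,"rx":0,"ry":0,"rz":0}]'
python3 -m handwheel '[{"claw":91.8,"dx":-31.1,"dy":-26.75,"dz":0,"rx":0,"ry":0,"rz":0},{"claw":91.8,"dx":-31.1,"dy":-26.75,"dz":0,"rx":0,"ry":0,"rz":0},{"claw":91.8,"dx":-31.1,"dy":-26.75,"dz":0,"rx":0,"ry":0,"rz":0},{"claw":91.8,"dx":-31.1,"dy":-26.75,"dz":0,"rx":0,"ry":0,"rz":0},{"claw":91.8,"dx":-31.1,"dy":-26.75,"dz":0,"rx":0,"ry":0,"rz":0},{"claw":91.8,"dx":-31.1,"dy":-26.75,"dz":0,"rx":0,"ry":0,"rz":0},{"claw":91.8,"dx":-31.1,"dy":-26.75,"dz":0,"rx":0,"ry":0,"rz":0},{"claw":91.8,"dx":0,"dy":0,"dz":0,"rx":0,"ry":0,"rz":-0.14},{"claw":91.8,"dx":0,"dy":0,"dz":0,"rx":0,"ry":0,"rz":-0.14},{"claw":91.8,"dx":0,"dy":0,"dz":0,"rx":0,"ry":0,"rz":-0.14}]'
python3 - <<'E'
from h import *
snap('wrist','w2'); go(482.3,-11.5,226,np.pi+0.13)
E
```

```text
time: 1.0
tool_pos: [326.2, 227.8, 226.8]
tcp_rot: [3.141, 0.0, 2.859]
contact_force: [0.5, -1.3, -0.5]
grip_width: 92.0
time: 2.0
tool_pos: [482.4, -11.8, 226.3]
tcp_rot: [3.141, -0.001, -3.0]
contact_force: [-0.6, 0.5, -0.2]
grip_width: 91.7
t2.05 pos [482.4 -11.6 226.4] rot [ 3.1414e+00 -6.0000e-04 -2.9923e+00] w92.1 F [1.1 0.4 0.8]
shift tool [0.1 0.1 0.4]
turn tool [ 0.    -0.001  0.019]
```

View pics/w2.png

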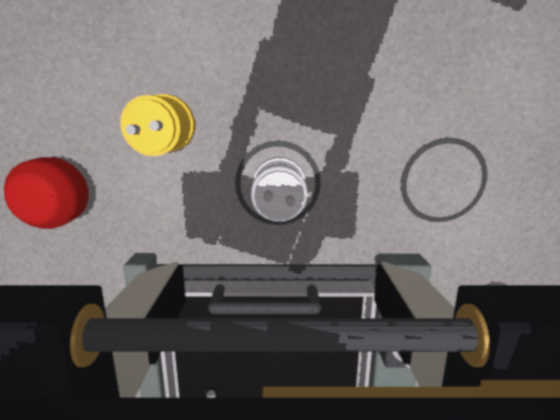

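Wrist view: the start ring is at (278,183), with the cell cap at (279,196). The park ring is at (444,180), and the handle bar runs from (212,302) to (319,302).

```bash
python3 - <<'E'
from h import *
d=load('w2')
f=d['f']; g=cv2.cvtColor(f,cv2.COLOR_RGB2GRAY).astype(int)
bg=cv2.medianBlur(g.astype(np.uint8),61).astype(int)
m=((bg-g)>18).astype(np.uint8)[125:230,392:500]
k=max(cv2.findContours(m*255,cv2.RETR_EXTERNAL,cv2.CHAIN_APPROX_NONE)[0],key=len)
e=cv2.fitEllipse(k);u=np.array(e[0])+[392,125];print(u,e[1],ray(d,u,0))
for n,u,z in(('ring',(278,182.5),0),('cap',(279,196),62),('hL',(319,303),66),('hR',(212,303),66)):print(n,ray(d,u,z).round(1))
p=ray(d,(319,303),66)-ray(d,(212,303),66);print(np.arctan2(p[1],p[0])-np.pi/2)
E
```

```text
[443.42579651 179.34096527] (80.0038070678711, 91.72391510009766) [453.09024802 161.23467058   0.        ]
ring [481.4 -13.4   0. ]
cap [480.6 -12.4  62. ]
hL [581.8  41.9  66. ]
hR [596.7 -62.8  66. ]
0.14110668591043374
```

```bash
python3 -m handwheel '[{"claw":91.8,"dx":1,"dy":0,"dz":42,"rx":0,"ry":0,"rz":0.01},{"claw":91.8,"dx":0,"dy":0,"dz":42,"rx":0,"ry":0,"rz":0},{"claw":91.8,"dx":0,"dy":0,"dz":42,"rx":0,"ry":0,"rz":0},{"claw":91.8,"dx":0,"dy":0,"dz":42,"rx":0,"ry":0,"rz":0},{"claw":91.8,"dx":0,"dy":0,"dz":42,"rx":0,"ry":0,"rz":0},{"claw":65,"dx":0,"dy":0,"dz":0,"rx":0,"ry":0,"rz":0},{"claw":56,"dx":0,"dy":0,"dz":0,"rx":0,"ry":0,"rz":0},{"claw":50,"dx":0,"dy":0,"dz":0,"rx":0,"ry":0,"rz":0},{"claw":45,"dx":0,"dy":0,"dz":0,"rx":0,"ry":0,"rz":0},{"claw":45,"dx":0,"dy":0,"dz":0,"rx":0,"ry":0,"rz":0}]'
python3 -m handwheel '[{"claw":45,"dx":0,"dy":0,"dz":0,"rx":0,"ry":0,"rz":0},{"claw":45,"dx":0,"dy":0,"dz":0,"rx":0,"ry":0,"rz":0},{"claw":45,"dx":0,"dy":0,"dz":0,"rx":0,"ry":0,"rz":0}]'
python3 - <<'E'
from h import *
o=bot.get_obs();p=o['tool_pos'];go(p[0]-28,p[1]+175,p[2]);go(453.8,162.2,p[2])
E
```

```text
time: 3.05
tool_pos: [482.6, -11.6, 18.4]
tcp_rot: [-3.141, 0.003, -3.015]
contact_force: [-0.5, 0.4, -0.3]
grip_width: 56.4
time: 3.35
tool_pos: [482.4, -11.7, 18.1]
tcp_rot: [-3.141, 0.003, -3.014]
contact_force: [-1.0, -0.2, 7.5]
grip_width: 51.7
t3.35 pos [482.4 -11.7  18.1] rot [-3.1407e+00  2.5000e-03 -3.0144e+00] w51.7 F [-1.  -0.2  7.5]
shift tool [  5.6 177.1  -0.2]
t3.35 pos [482.4 -11.7  18.1] rot [-3.1407e+00  2.5000e-03 -3.0144e+00] w51.7 F [-1.  -0.2  7.5]
shift tool [  6.3 176.1  -0.2]
```

```bash
python3 -m handwheel '[{"claw":45,"dx":0.2,"dy":5,"dz":0,"rx":0,"ry":0,"rz":0},{"claw":45,"dx":0.4,"dy":10,"dz":0,"rx":0,"ry":0,"rz":0},{"claw":45,"dx":0.4,"dy":12,"dz":0,"rx":0,"ry":0,"rz":0},{"claw":45,"dx":0.4,"dy":12,"dz":0,"rx":0,"ry":0,"rz":0},{"claw":45,"dx":0.4,"dy":12,"dz":0,"rx":0,"ry":0,"rz":0},{"claw":45,"dx":0.4,"dy":12,"dz":0,"rx":0,"ry":0,"rz":0},{"claw":45,"dx":0.4,"dy":12,"dz":0,"rx":0,"ry":0,"rz":0},{"claw":45,"dx":0.4,"dy":12,"dz":0,"rx":0,"ry":0,"rz":0}]'
python3 - <<'E'
from h import *
go(454,162.5,18)
E
```

```text
time: 4.15
tool_pos: [469.1, 74.1, 18.1]
tcp_rot: [-3.14, 0.004, -3.014]
contact_force: [2.1, -4.8, 6.1]
grip_width: 51.9
t4.15 pos [469.1  74.1  18.1] rot [-3.14    0.004  -3.0141] w51.9 F [ 2.1 -4.8  6.1]
shift tool [ 3.8 89.6 -0.1]
```

```bash
python3 -m handwheel '[{"claw":45,"dx":0.5,"dy":12,"dz":0,"rx":0,"ry":0,"rz":0},{"claw":45,"dx":0.5,"dy":12,"dz":0,"rx":0,"ry":0,"rz":0},{"claw":45,"dx":0.5,"dy":12,"dz":0,"rx":0,"ry":0,"rz":0},{"claw":45,"dx":0.5,"dy":12,"dz":0,"rx":0,"ry":0,"rz":0},{"claw":45,"dx":0.5,"dy":12,"dz":0,"rx":0,"ry":0,"rz":0},{"claw":45,"dx":0.5,"dy":12,"dz":0,"rx":0,"ry":0,"rz":0},{"claw":45,"dx":0.4,"dy":11,"dz":0,"rx":0,"ry":0,"rz":0},{"claw":45,"dx":0.2,"dy":6,"dz":0,"rx":0,"ry":0,"rz":0},{"claw":45,"dx":0,"dy":0,"dz":0,"rx":0,"ry":0,"rz":0}]'
python3 - <<'E'
from h import *
go(454,162.5,18); snap('top','t2')
d=load('t2'); cv2.imwrite('pics/crop2.png',cv2.resize(d['f'][240:330,170:290][:,:,::-1],None,fx=5,fy=5,interpolation=cv2.INTER_CUBIC))
E
```

```text
time: 5.05
tool_pos: [453.8, 162.9, 18.1]
tcp_rot: [3.142, 0.003, -3.014]
contact_force: [-0.4, 0.4, 8.4]
grip_width: 51.5
t5.05 pos [453.8 162.9  18.1] rot [ 3.1415  0.0033 -3.0137] w51.5 F [-0.4  0.4  8.4]
shift tool [-0.2 -0.4  0.1]
```

```bash
python3 -m handwheel '[{"claw":56,"dx":0,"dy":0,"dz":0,"rx":0,"ry":0,"rz":0},{"claw":70,"dx":0,"dy":0,"dz":0,"rx":0,"ry":0,"rz":0},{"claw":91.8,"dx":0,"dy":0,"dz":0,"rx":0,"ry":0,"rz":0},{"claw":91.8,"dx":0,"dy":0,"dz":0,"rx":0,"ry":0,"rz":0},{"claw":91.8,"dx":0,"dy":0,"dz":-30,"rx":0,"ry":0,"rz":0},{"claw":91.8,"dx":0,"dy":0,"dz":-45,"rx":0,"ry":0,"rz":0},{"claw":91.8,"dx":0,"dy":0,"dz":-45,"rx":0,"ry":0,"rz":0},{"claw":91.8,"dx":0,"dy":0,"dz":-45,"rx":0,"ry":0,"rz":0},{"claw":91.8,"dx":0,"dy":0,"dz":-43,"rx":0,"ry":0,"rz":0},{"claw":91.8,"dx":0,"dy":0,"dz":0,"rx":0,"ry":0,"rz":0}]'
python3 - <<'E'
from h import *
snap('wrist','w3'); go(589,-10.8,226,np.pi/2+.13); go(589,-10.8,226,-np.pi/2+.13);print(bot.get_obs()['joint_positions'])
E
```

```text
time: 6.1
tool_pos: [455.4, 162.8, 230.4]
tcp_rot: [3.141, 0.011, -3.014]
contact_force: [1.3, -0.1, 0.2]
grip_width: 92.1
t6.15 pos [454.  162.5 227.4] rot [ 3.1412  0.0063 -3.0145] w91.8 F [ 0.1 -0.  -1.1]
shift tool [-111.9 -189.     2. ]
turn tool [0.005 0.005 1.568]
t6.15 pos [454.  162.5 227.4] rot [ 3.1412  0.0063 -3.0145] w91.8 F [ 0.1 -0.  -1.1]
shift tool [-111.9 -189.     2. ]
turn tool [-0.005  0.005 -1.574]
[ 1.84624306e-01  2.59521672e-01  1.64037450e+00  7.52768729e-05
  1.23534059e+00 -1.51333101e+00]
```

View pics/w3.png

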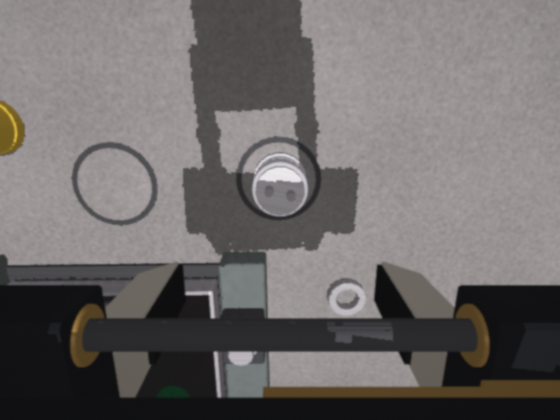

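The cell stands centred in the park ring: ring at (278,179), cap at (280,190), the same offset as at the start ring. Next is the handle.

```bash
python3 -m handwheel '[{"claw":91.8,"dx":-22.4,"dy":-37.8,"dz":0,"rx":0,"ry":0,"rz":0},{"claw":91.8,"dx":-22.4,"dy":-37.8,"dz":0,"rx":0,"ry":0,"rz":0},{"claw":91.8,"dx":-22.4,"dy":-37.8,"dz":0,"rx":0,"ry":0,"rz":0},{"claw":91.8,"dx":-22.4,"dy":-37.8,"dz":0,"rx":0,"ry":0,"rz":0},{"claw":91.8,"dx":-22.4,"dy":-37.8,"dz":0,"rx":0,"ry":0,"rz":0},{"claw":60,"dx":0,"dy":0,"dz":0,"rx":0,"ry":0,"rz":0.143},{"claw":60,"dx":0,"dy":0,"dz":0,"rx":0,"ry":0,"rz":0.143},{"claw":60,"dx":0,"dy":0,"dz":0,"rx":0,"ry":0,"rz":0.143},{"claw":60,"dx":0,"dy":0,"dz":0,"rx":0,"ry":0,"rz":0.143},{"claw":60,"dx":0,"dy":0,"dz":0,"rx":0,"ry":0,"rz":0.143}]'
python3 -m handwheel '[{"claw":60,"dx":0,"dy":0,"dz":0,"rx":0,"ry":0,"rz":0.143},{"claw":60,"dx":0,"dy":0,"dz":0,"rx":0,"ry":0,"rz":0.143},{"claw":60,"dx":0,"dy":0,"dz":0,"rx":0,"ry":0,"rz":0.143},{"claw":60,"dx":0,"dy":0,"dz":0,"rx":0,"ry":0,"rz":0.143},{"claw":60,"dx":0,"dy":0,"dz":0,"rx":0,"ry":0,"rz":0.143},{"claw":60,"dx":0,"dy":0,"dz":0,"rx":0,"ry":0,"rz":0.143},{"claw":60,"dx":0,"dy":0,"dz":0,"rx":0,"ry":0,"rz":0}]'
python3 - <<'E'
from h import *
snap('wrist','w4'); go(589,-10.8,226,np.pi/2+.13)
d=load('w3');print(ray(d,(278.5,178.5),0),ray(d,(280,190),62))
E
```

```text
time: 7.15
tool_pos: [586.9, -11.0, 222.5]
tcp_rot: [-3.14, -0.003, 2.548]
contact_force: [0.5, 0.2, -0.1]
grip_width: 61.0
time: 7.85
tool_pos: [587.0, -10.9, 222.8]
tcp_rot: [-3.139, -0.001, 1.694]
contact_force: [-0.1, 0.5, 1.2]
grip_width: 59.9
t7.90 pos [587.1 -10.9 223.1] rot [-3.1388e+00 -8.0000e-04  1.6988e+00] w60.1 F [ 0.5 -0.1 -0.4]
shift tool [-0.1  1.9 -2.9]
turn tool [-0.003 -0.001 -0.002]
[453.48229868 161.68793369   0.        ] [450.79563865 162.86693528  62.        ]
```

View pics/w4.png

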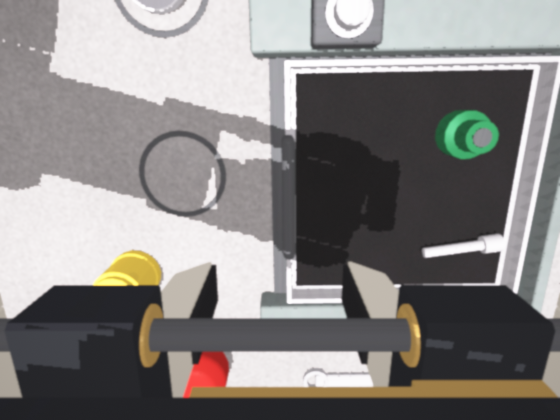

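Wrist view: the front rim and handle bar lie in shadow near (290,180), with the adapter at (468,135), the tool lying in the tray, and the plunger at (350,10). I'll enlarge the handle with the contrast raised.

```bash
python3 - <<'E'
from h import *
d=load('w4'); c=d['f'][60:310,240:340][:,:,::-1]
c=np.clip((c/255.)**.5*255,0,255).astype(np.uint8)
cv2.imwrite('pics/crop4.png',cv2.resize(c,None,fx=5,fy=2.4,interpolation=cv2.INTER_CUBIC))
for u in((285,180),(290,180),(295,180)):print(u,ray(d,u,66).round(1))
E
```

```text
(285, 180) [588.6   7.3  66. ]
(290, 180) [593.    7.8  66. ]
(295, 180) [597.3   8.3  66. ]
```

View pics/crop4.png

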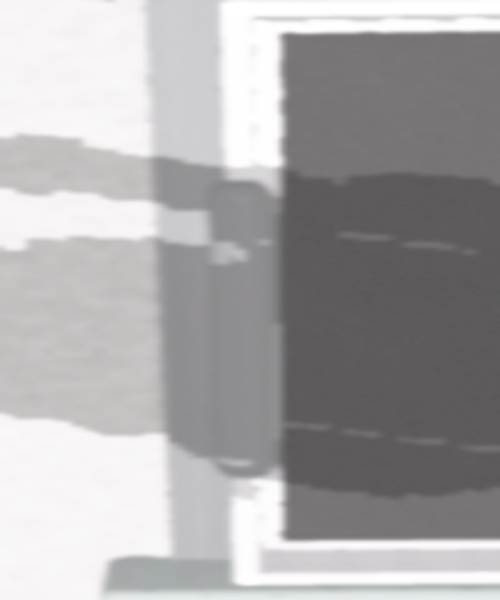

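```bash
python3 - <<'E'
from h import *
d=load('w4');print(ray(d,(288.4,196),66)); go(591.5,-10,49)
E
```

```text
[593.48175525  -6.68744292  66.        ]
t7.90 pos [587.1 -10.9 223.1] rot [-3.1388e+00 -8.0000e-04  1.6988e+00] w60.1 F [ 0.5 -0.1 -0.4]
shift tool [  0.2   5.  174.1]
```

```bash
python3 -m handwheel '[{"claw":60,"dx":0,"dy":5,"dz":40,"rx":0,"ry":0,"rz":0},{"claw":60,"dx":0,"dy":0,"dz":40,"rx":0,"ry":0,"rz":0},{"claw":60,"dx":0,"dy":0,"dz":40,"rx":0,"ry":0,"rz":0},{"claw":60,"dx":0,"dy":0,"dz":36,"rx":0,"ry":0,"rz":0},{"claw":60,"dx":0,"dy":0,"dz":18,"rx":0,"ry":0,"rz":0},{"claw":60,"dx":0,"dy":0,"dz":0,"rx":0,"ry":0,"rz":0}]'
python3 -m handwheel '[{"claw":40,"dx":0,"dy":0,"dz":0,"rx":0,"ry":0,"rz":0},{"claw":25,"dx":0,"dy":0,"dz":0,"rx":0,"ry":0,"rz":0},{"claw":16,"dx":0,"dy":0,"dz":0,"rx":0,"ry":0,"rz":0},{"claw":8,"dx":0,"dy":0,"dz":0,"rx":0,"ry":0,"rz":0},{"claw":5,"dx":0,"dy":0,"dz":0,"rx":0,"ry":0,"rz":0},{"claw":5,"dx":0,"dy":0,"dz":0,"rx":0,"ry":0,"rz":0}]'
```

```text
time: 8.5
tool_pos: [590.1, -10.0, 47.0]
tcp_rot: [-3.134, -0.002, 1.699]
contact_force: [0.3, -0.1, -0.2]
grip_width: 60.2
time: 9.1
tool_pos: [592.8, -10.3, 51.1]
tcp_rot: [3.141, 0.0, 1.696]
contact_force: [0.5, 0.9, -0.2]
grip_width: 17.0
```

```bash
python3 -m handwheel '[{"claw":5,"dx":0,"dy":0,"dz":0,"rx":0,"ry":0,"rz":0},{"claw":5,"dx":0,"dy":0,"dz":0,"rx":0,"ry":0,"rz":0},{"claw":5,"dx":0,"dy":0,"dz":0,"rx":0,"ry":0,"rz":0},{"claw":5,"dx":0,"dy":0,"dz":0,"rx":0,"ry":0,"rz":0}]'
```

```text
time: 9.5
tool_pos: [593.3, -10.3, 51.0]
tcp_rot: [3.14, 0.0, 1.696]
contact_force: [3.9, 0.9, 1.4]
grip_width: 11.0
```

```bash
python3 -m handwheel '[{"claw":5,"dx":0,"dy":-1.5,"dz":0,"rx":0,"ry":0,"rz":0},{"claw":5,"dx":0,"dy":-1.5,"dz":0,"rx":0,"ry":0,"rz":0},{"claw":5,"dx":0,"dy":0,"dz":0,"rx":0,"ry":0,"rz":0}]'
python3 -m handwheel '[{"claw":5,"dx":0,"dy":-1,"dz":0,"rx":0,"ry":0,"rz":0},{"claw":5,"dx":0,"dy":0,"dz":0,"rx":0,"ry":0,"rz":0}]'
```

```text
time: 9.8
tool_pos: [589.7, -10.8, 51.0]
tcp_rot: [3.141, 0.0, 1.696]
contact_force: [1.9, 0.1, 3.2]
grip_width: 11.3
time: 10.0
tool_pos: [588.8, -10.9, 51.0]
tcp_rot: [3.141, 0.0, 1.696]
contact_force: [2.5, 0.6, 4.8]
grip_width: 10.8
```

```bash
python3 -m handwheel '[{"claw":5,"dx":0,"dy":-1,"dz":0,"rx":0,"ry":0,"rz":0},{"claw":5,"dx":0,"dy":0,"dz":0,"rx":0,"ry":0,"rz":0}]'
python3 -m handwheel '[{"claw":5,"dx":0,"dy":-1,"dz":0,"rx":0,"ry":0,"rz":0},{"claw":5,"dx":0,"dy":0,"dz":0,"rx":0,"ry":0,"rz":0}]'
python3 -m handwheel '[{"claw":5,"dx":0,"dy":-1,"dz":0,"rx":0,"ry":0,"rz":0},{"claw":5,"dx":0,"dy":0,"dz":0,"rx":0,"ry":0,"rz":0}]'
```

```text
time: 10.2
tool_pos: [587.9, -11.1, 51.0]
tcp_rot: [3.141, 0.0, 1.696]
contact_force: [3.0, 0.4, 5.2]
grip_width: 10.9
time: 10.4
tool_pos: [586.8, -11.2, 51.0]
tcp_rot: [3.141, 0.0, 1.696]
contact_force: [2.5, 0.4, 5.8]
grip_width: 10.8
time: 10.6
tool_pos: [585.8, -11.4, 51.0]
tcp_rot: [3.141, 0.0, 1.696]
contact_force: [2.5, 0.6, 5.8]
grip_width: 11.0
```

The tray follows freely at 2.5–3 N past 7 mm, so the catch has not caught and the plunger isn't needed. I'll pull gently.

```bash
python3 -m handwheel '[{"claw":5,"dx":0,"dy":-1.5,"dz":0,"rx":0,"ry":0,"rz":0},{"claw":5,"dx":0,"dy":-2.5,"dz":0,"rx":0,"ry":0,"rz":0},{"claw":5,"dx":0,"dy":-3.5,"dz":0,"rx":0,"ry":0,"rz":0},{"claw":5,"dx":0,"dy":-4,"dz":0,"rx":0,"ry":0,"rz":0},{"claw":5,"dx":0,"dy":-4,"dz":0,"rx":0,"ry":0,"rz":0},{"claw":5,"dx":0,"dy":-4,"dz":0,"rx":0,"ry":0,"rz":0},{"claw":5,"dx":0,"dy":-4,"dz":0,"rx":0,"ry":0,"rz":0},{"claw":5,"dx":0,"dy":-4,"dz":0,"rx":0,"ry":0,"rz":0},{"claw":5,"dx":0,"dy":-4,"dz":0,"rx":0,"ry":0,"rz":0},{"claw":5,"dx":0,"dy":-4,"dz":0,"rx":0,"ry":0,"rz":0}]'
```

```text
time: 11.6
tool_pos: [551.0, -16.2, 51.0]
tcp_rot: [3.14, 0.001, 1.696]
contact_force: [5.3, -1.8, 4.7]
grip_width: 11.1
```

```bash
python3 -m handwheel '[{"claw":5,"dx":0,"dy":-4,"dz":0,"rx":0,"ry":0,"rz":0},{"claw":5,"dx":0,"dy":-4,"dz":0,"rx":0,"ry":0,"rz":0},{"claw":5,"dx":0,"dy":-4,"dz":0,"rx":0,"ry":0,"rz":0},{"claw":5,"dx":0,"dy":-4,"dz":0,"rx":0,"ry":0,"rz":0},{"claw":5,"dx":0,"dy":-4,"dz":0,"rx":0,"ry":0,"rz":0},{"claw":5,"dx":0,"dy":-4,"dz":0,"rx":0,"ry":0,"rz":0},{"claw":5,"dx":0,"dy":-4,"dz":0,"rx":0,"ry":0,"rz":0},{"claw":5,"dx":0,"dy":-4,"dz":0,"rx":0,"ry":0,"rz":0},{"claw":5,"dx":0,"dy":-3,"dz":0,"rx":0,"ry":0,"rz":0},{"claw":5,"dx":0,"dy":-1.5,"dz":0,"rx":0,"ry":0,"rz":0}]'
python3 -m handwheel '[{"claw":5,"dx":0,"dy":-1,"dz":0,"rx":0,"ry":0,"rz":0},{"claw":5,"dx":0,"dy":-1,"dz":0,"rx":0,"ry":0,"rz":0},{"claw":5,"dx":0,"dy":0,"dz":0,"rx":0,"ry":0,"rz":0}]'
python3 - <<'E'
from h import *
go(513,-20,51); snap('top','t3');d=load('t3')
cv2.imwrite('pics/crop5.png',cv2.resize(d['f'][100:320,130:440][:,:,::-1],None,fx=2.5,fy=2.5,interpolation=cv2.INTER_CUBIC))
E
```

```text
time: 12.6
tool_pos: [515.3, -21.2, 51.0]
tcp_rot: [3.139, 0.002, 1.696]
contact_force: [7.1, -4.1, 2.0]
grip_width: 11.1
time: 12.9
tool_pos: [513.4, -21.5, 51.0]
tcp_rot: [3.139, 0.002, 1.696]
contact_force: [6.0, -4.2, 2.9]
grip_width: 10.6
t12.90 pos [513.4 -21.5  51. ] rot [3.1390e+00 1.8000e-03 1.6958e+00] w10.6 F [ 6.  -4.2  2.9]
shift tool [ 1.5 -0.2 -0. ]
```

View pics/crop5.png

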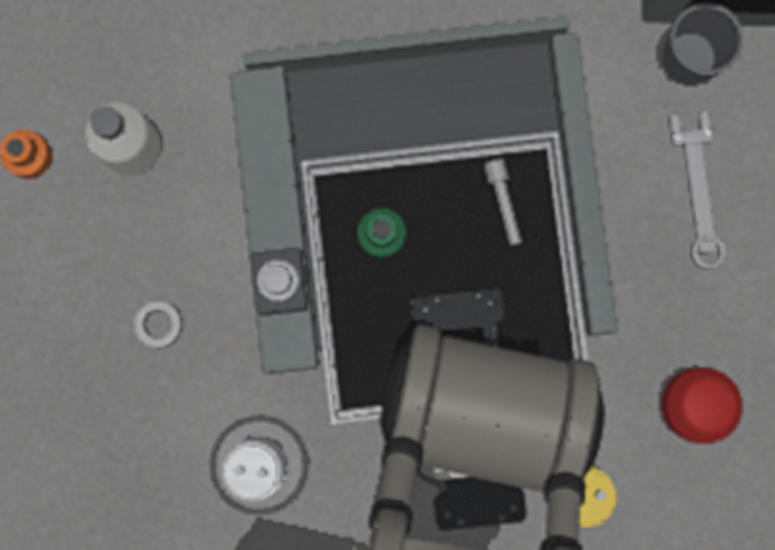

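Top crop: the tray is out with the green adapter upright, and the cell is inside the park ring. The float, wrench and collar haven't moved. I'll pull the last millimetres to the stop and check numerically.

```bash
python3 -m handwheel '[{"claw":5,"dx":0,"dy":-1,"dz":0,"rx":0,"ry":0,"rz":0},{"claw":5,"dx":0,"dy":-1,"dz":0,"rx":0,"ry":0,"rz":0},{"claw":5,"dx":0,"dy":-1,"dz":0,"rx":0,"ry":0,"rz":0},{"claw":5,"dx":0,"dy":0,"dz":0,"rx":0,"ry":0,"rz":0},{"claw":5,"dx":0,"dy":0,"dz":0,"rx":0,"ry":0,"rz":0},{"claw":5,"dx":0,"dy":0,"dz":0,"rx":0,"ry":0,"rz":0}]'
python3 - <<'E'
from h import *
d=load('t3');f=d['f'];d0=load('top0');f0=d0['f']
print('cap',ray(d,(130+252/2.5,100+470/2.5),62),'ring 454.5,163.2')
# bright cap centroid, start vs now (same method)
for D,(r0,r1,c0,c1) in((d0,(262,290,296,324)),(d,(272,304,218,248))):
    m=(D['f'][r0:r1,c0:c1].min(2)>170).astype(np.uint8);M=cv2.moments(m,True);u=(c0+M['m10']/M['m00'],r0+M['m01']/M['m00']);print(u,M['m00'],ray(D,u,62))
diff=np.abs(f.astype(int)-f0).max(2)
for n,(r0,r1,c0,c1) in dict(float=(245,280,395,428),wrench=(143,210,397,422),collar=(218,241,182,204),plunger=(203,222,231,250)).items(): print(n,(diff[r0:r1,c0:c1]>40).sum())
E
```

```text
time: 13.55
tool_pos: [510.5, -21.9, 51.0]
tcp_rot: [3.139, 0.002, 1.696]
contact_force: [6.5, -4.9, 2.4]
grip_width: 10.9
cap [452.79824608 162.60505001  62.        ] ring 454.5,163.2
(309.85459940652817, 277.07121661721067) 337.0 [479.97891781 -10.49586056  62.        ]
(230.09798270893373, 288.6743515850144) 347.0 [451.30271502 164.10210374  62.        ]
float 0
wrench 0
collar 0
plunger 0
```

Everything checks out: the cell is about 2–3 mm from the ring centre, the other parts haven't moved, and the tray is about 83 mm out and held at 6.5 N.

```bash
python3 -c "
from h import *
print(bot.close_job()); go(510.5,-21.9,51)"
```

```text
the job is handed in; nothing more can be done
None
the job is handed in; nothing more can be done
```

I slid the flow cell along the bench into the empty ring and let it go. I then tugged the tray's handle. The catch had not caught: the tray followed freely at 2.5–3 N, below the 8–20 N of a firm tug, so I left the plunger up. I pulled the tray about 83 mm out and handed the job in while still gripping the handle, at about 13.6 s on the robot's clock.

**Last checks:**
- **Flow cell:** it stands about 2–3 mm from the ring's centre, measured from the top view. The cap estimates differed from each other by 1–2 mm.
- **Tray:** the handle grip reads 10.9 mm on the 12 mm bar, with about 6.5 N of spring pull on the fingers. The ~83 mm is inferred from how far the gripper moved; I did not feel the end stop.
- **Adapter:** it was upright in the last picture, taken before the final 3 mm of pull.
- **Float, wrench, collar and plunger:** none of them changed between the first and last top pictures.

**Odd readings:**
- **Upward force:** the fingers felt an unexplained 6–8 N upward while holding the cell, and up to 6 N while holding the handle. No lifting or tipping showed in the pictures.
- **First move call:** the first rows were refused because I left out some keys; nothing moved.

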